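# Close the adjustable spanner on a gland's lock nut and pull the nut tight

## Robot

A 6-joint arm with a two-finger parallel gripper is mounted at the origin on a cart in front of the work surface, level with it; the furniture and walls round the work are solid. World frame = base frame: x ahead of the robot, y to its left, z up, the work surface at z = 0. Lengths are in m, angles in rad, forces in N, time in s.
With the tool pointing down it reaches from about 0.35 to 0.775 m from the base axis. Payload 7.3 kg.
Tool frame: the origin (TCP) lies at the very end of the fingers, on their centre line; the grasp point (between the pads) lies 19 mm behind it; z points along the fingers, y is the line along which they close (so a half turn about z gives the same grasp; the last joint's range is limited). The gripper opens to 92 mm and grips with 3 to 60 N. Pads are 19 mm wide; open, the fingers measure 130 mm over their backs; the gripper's body (75 mm by 190 mm) begins 47 mm behind the grasp point.
Start: joints at [1.131, 0.342, 1.524, -0, 1.275, -0.146], TCP at [0.152, 0.503, 0.227] pointing down, gripper open.
Joint ranges: [-2.53, 2.53], [-0.77, 2.02], [0.04, 2.7], [-1, 4.14], [0.28, 2.66], [-3.11, 3.11]. Speed limits (rad/s): [2.57, 2.57, 3.14, 3.14, 3.14, 3.14].

## Interface

Orientations are given as [roll, pitch, yaw] about the fixed x, y, z axes, in that order (R = Rz(yaw) Ry(pitch) Rx(roll)).
In Python, from cell import observe, read_camera, get_calibration, hand_in, search_frame gives the robot as it stands.
- The arm moves only by the tool step_arm, never from a script. Its argument "commands" is a list of rows, each an object with "translation": the shift along the tool's x, y, z in mm, a list of three; "roll": the turn about the tool's z in rad. In form: [{"translation": [x, y, z], "roll": roll}, ...]. A call has 1 to 20 rows; each row shifts and turns the commanded pose from where the row before left it, along the tool's axes as they then stand; what a row does not reach is not made up. A row lasts 1/12 s, in which the tool goes at most 41.7 mm and 7.16 degrees, less where a joint would pass 70% of its speed; a pose out of reach is approached as far as the arm can. A call is refused whole if a number of a shift passes 41.7 or a number of a turn 0.125, either way. A call with a gripper value outside its range is refused whole. "fingers" is the opening, from 0 (shut) to 1 (fully open), set as the call begins (left out, the last holds). The fingers move at their own pace and stop on an object; "grip_force" is the grip in N (left out, the last holds). Time passes only in rows, so rows that do not move let the fingers close. It gives the time, the measured TCP pose, the force, the opening and the grip force at its end, in the units of the state.
- observe(): the state, without advancing time (a new reading comes with each control period).
- read_camera(name): name is "scene" or "top" or "wrist"; returns the picture (420x560x3 uint8, red, green, blue); there is no depth.
- get_calibration(name): a dict with "camera_matrix" (3x3 intrinsics, pixels), "world_from_camera" (4x4, takes a point from camera to world coordinates). Camera axes: x right, y up, looking along -z (the intrinsics and any distortion apply to the point x, -y, -z); pixel columns grow to the right and rows downward; lengths in m; the calibration is good to about 2 mm. A picture is of the moment at which its call begins: read the wrist's pose just before it. get_calibration takes no time and is no camera call; for the wrist camera it gives the pose at the moment of the call.
- hand_in(): hands the job in; it is judged then, once.
Trained networks look in the newest picture that a camera, given by its name, has taken for a name from the list of things; names that differ only in an ending like _2 or _b are one class to them, and where a whole thing is asked for, a point or a joint stands for the part that bears it (a point fixed in the world has none). Each returns a list of dicts, best first, with "confidence" (0 to 1); they miss things now and then, are a little off and sometimes report something else, mostly with a low value. They report only what shows in the picture. A call takes as long as a camera call.
- search_frame(camera, name): "at" ([x, y, z] in m, in world coordinates, good to about 4 mm: the middle of the surface that is visible of it).
The state is a dict: "time": time; "qpos": joint angles; "qvel": joint speeds; "joint_efforts": joint torques, N m; "tool_pos": TCP position; "tool_rot": TCP orientation; "contact_force": force on the tool from outside, world axes, zero at the start; "torque": the same for the moment, N m; "opening": finger opening in m; "grip_force": force on a finger pad.
Only numpy, scipy, OpenCV 4.12 (cv2) and the standard library are available. Lean on these libraries where they do the work, as an engineer would, in place of code of your own. Each camera call takes 0.05 s, during which the arm holds its last target. There are 200 camera calls.

## Task

The adjustable spanner on the gland plate sits round a cable gland's plastic lock nut, but its jaws are open too wide. Roll the spanner's thumbwheel with a fingertip until the jaws close snug on the nut's flats, and only then pull the handle clockwise (seen from above) until the nut goes firm under a pull of about 8 N; press and pull gently, because the plastic thread strips and the jaws jump off if they are forced. Leave the spanner snug on the tight nut and clear of the gripper, and do not disturb the two loose glands and the tape measure.

Things in the scene. Friction and masses are not known exactly. Their poses are not given: they have to be found in the camera images.
- plate: Grey folded-steel gland plate on a black rubber mat; does not move. 190 x 270 mm, flat top 54 mm above the bench (mat 220 x 300 x 4 mm). Origin: centre of the mat's underside; z up, y along the 270 mm side. Its other half carries two smaller lock nuts, an open hole and a brass stud, all under 16 mm high.
- spanner: Loose adjustable spanner, 230 mm, 0.42 kg, flat on the plate round the nut; head 74 x 16 mm thick, black handle 26 x 16 mm thick. Origin: where the nut's axis sits in the closed jaws, at the underside. x out of the mouth along the jaw faces, z up; fixed jaw's face at y = -18 mm, sliding jaw at +y. The handle leaves to -x, turned 15 degrees towards +y, and ends 213 mm from the origin.
- knurl_top (a point): Top of the knurled thumbwheel, 19 mm in diameter, 15 mm long, axis along the spanner's y, at (-39, 6, 19.5) mm in its frame. Only 3.5 mm stand out of the head. Rolling its top towards the mouth (+x) closes the jaw 0.4 mm/rad (0.8 mm per 19 mm stroke) and takes about 5 N along the rim: press with 6 to 13 N, touching slowly. Jaws tight: it stiffens, the fingertip slips.
- handle_mid (a point): Point on the handle's axis at half its thickness, 157 mm from the nut's axis, beyond the plate's edge and over the bench, so that fingers can reach down beside the handle (26 mm wide here). Turning the nut takes about 2 N here until it goes firm at its stop; over about 13 N the jaws begin to spring open.
- spanner_jaw (a joint): Travel of the sliding jaw (m): the opening is 46 mm minus this, so the jaws touch both of the nut's flats at about 0.010. Starts between 0.006 and 0.0075. The screw is self-locking: the jaw can be moved only with the thumbwheel.
- locknut (a joint): Angle of the nut (rad): 0 at its stop, where it is tight, negative before it; grows as the nut turns clockwise seen from above. Starts between -0.6 and -0.5.
- locknut_centre (a point): Centre of the top face of the grey plastic hexagon nut in the spanner's mouth: 36 mm across flats, 13 mm high, standing on the plate, its axis vertical and fixed. Its x axis points to a corner and runs along the two flats that the jaws take.
- locknut_corner (a point): The nut's corner on its x axis, at the top face, 20.8 mm from the nut's axis.
- gland_0: Small loose white plastic cable gland, 20 x 23 x 30 mm, standing on its nut on the plate (bystander). Origin: centre of its underside.
- gland_1: Larger loose white plastic cable gland, 24 x 28 x 30 mm, standing on its nut on the plate (bystander). Origin: centre of its underside.
- tape_measure: Yellow pocket tape measure, 58 x 79 x 35 mm, lying on the bench behind the plate (bystander). Origin: centre of its underside.

How it is judged:
By the outcome, as a careful person would: the job done as asked, in the order asked, and still so for the second after the job is handed in, with the robot touching nothing.
It also fails if it takes over 67 s, if anything falls off the work surface, if the arm or the gripper's body presses on something with over 40 N, if the wrist force passes 120 N, or if a joint passes its speed limit or range.

## Working session

There is one attempt and no reset: what is moved stays moved. The work goes in short steps, Python scripts to look and compute and a tool call to move; the robot and the scene stay as the last step left them, time stands still between calls to the robot, and variables do not carry over. Pictures are saved under pics/ and viewed, at most 10 in all, crops included, and the job is handed in when it is done.

Besides the shell and the picture viewer there is one more tool, called by a JSON object that holds its "fn" and its "kwargs", one argument or row to a line. step_arm: Moves the arm, as the interface text tells. Its arguments: {"type":"object","properties":{"commands":{"type":"array"},"fingers":{"type":"number"},"grip_force":{"type":"number"}},"required":["commands"]}

```bash
mkdir -p pics; ls; python3 - <<'E'
from cell import *
import cv2
s=observe();print(s)
for c in ("top","scene"):
    im=read_camera(c);cv2.imwrite(f"pics/{c}0.png",im[:,:,::-1])
    for n in ("plate","spanner","knurl_top","handle_mid","locknut_centre","locknut_corner","gland_0","gland_1","tape_measure"):
        print(c,n,[(([round(float(v),4) for v in d["at"]]),round(d["confidence"],2)) for d in search_frame(c,n)[:2]])
    k=get_calibration(c);print(k)
print(observe()["time"])
E
```

```text
pics
{'time': 0.0, 'qpos': array([ 1.13101695e+00,  3.42707392e-01,  1.52498095e+00, -2.68157521e-05,
        1.27536803e+00, -1.45997824e-01]), 'qvel': array([ 0.00092868,  0.0016506 , -0.00110617, -0.00084836,  0.0003737 ,
        0.00164763]), 'joint_efforts': array([-5.43943825e-04, -4.31248355e+01, -2.44217777e+01,  7.19388644e-02,
        5.59698092e-02, -1.19373485e-04]), 'tool_pos': array([0.15184726, 0.50216151, 0.22606549]), 'tool_rot': array([-3.14014077e+00, -1.87571875e-04,  2.84781879e+00]), 'contact_force': array([ 0.8611351 , -0.23125764, -0.77250238]), 'torque': array([ 0.00644178,  0.01089859, -0.02673806]), 'grip_force': 0.0, 'opening': 0.09203944816214454}
top plate [([0.4836, -0.1345, 0.0595], 0.97)]
top spanner [([0.5054, -0.2585, 0.0705], 0.59)]
top knurl_top [([0.5053, -0.2572, 0.0697], 0.72)]
top handle_mid [([0.505, -0.2551, 0.0732], 0.94)]
top locknut_centre [([0.4755, -0.1901, 0.0703], 0.52)]
top locknut_corner [([0.4746, -0.1915, 0.0699], 0.44)]
top gland_0 []
top gland_1 []
top tape_measure [([0.7283, 0.0014, 0.0328], 0.95), ([0.5062, -0.2574, 0.0695], 0
[... 756 characters left out ...]
cene gland_0 [([0.4742, -0.0245, 0.0795], 0.85), ([0.4355, -0.0511, 0.0753], 0.67)]
scene gland_1 [([0.4742, -0.0245, 0.0795], 0.85), ([0.4355, -0.0511, 0.0753], 0.67)]
scene tape_measure [([0.7199, 0.0217, 0.0339], 0.98), ([0.4638, -0.1837, 0.061], 0.66)]
{'camera_matrix': array([[520.14268693,   0.        , 291.24207117],
       [  0.        , 520.14268693, 217.2887529 ],
       [  0.        ,   0.        ,   1.        ]]), 'world_from_camera': array([[-0.87587413,  0.26444754, -0.4036236 ,  0.23884899],
       [-0.481884  , -0.43576654,  0.76019427,  0.57263552],
       [ 0.02514584,  0.86033425,  0.50910968,  0.52507814],
       [ 0.        ,  0.        ,  0.        ,  1.        ]])}
1.0
```

View pics/top0.png

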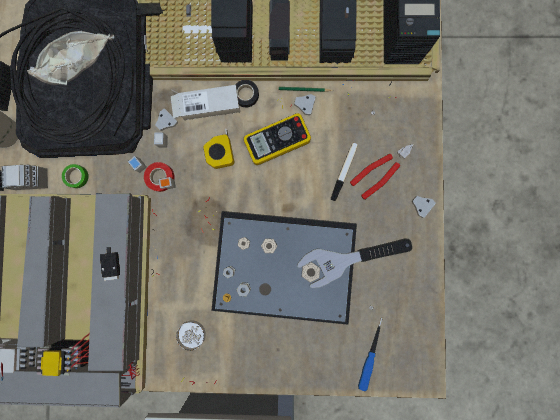

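View pics/scene0.png

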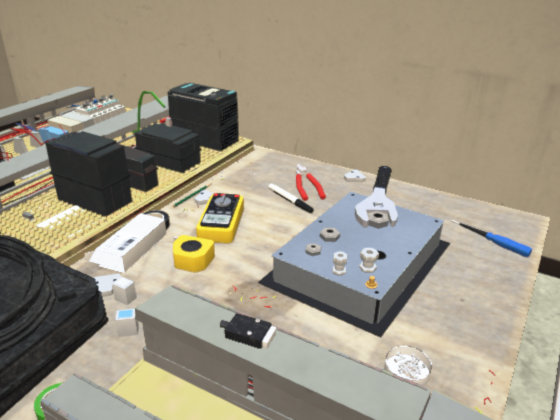

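Top view: the nut is at about (311,271), the knurl near (327,266) and the handle end at (410,243). The handle points to world −y, and the glands are on the plate's far half at about (228,272) and (242,290).

```bash
cat > h.py <<'E'
import numpy as np, cv2
from cell import *
from scipy.spatial.transform import Rotation as R
def p2w(k,uv,z):
    K=k["camera_matrix"];T=k["world_from_camera"]
    d=np.linalg.inv(K)@[uv[0],uv[1],1];d=T[:3,:3]@(d*[1,-1,-1]);o=T[:3,3]
    return o+d*(z-o[2])/d[2]
def w2p(k,p):
    K=k["camera_matrix"];T=k["world_from_camera"]
    c=T[:3,:3].T@(np.array(p)-T[:3,3]);c=c*[1,-1,-1];q=K@c;return q[:2]/q[2]
def delta(p):  # world target -> tool-frame shift mm
    s=observe();r=R.from_euler("xyz",s["tool_rot"]);return r.inv().apply(np.array(p)-s["tool_pos"])*1000
E
python3 - <<'E'
from h import *
np.set_printoptions(precision=4,suppress=True)
k=get_calibration("top")
for uv,z in [((311,271),.067),((327,266),.0735),((410,243),.07),((378,252),.07),((243,290),.07),((228,272),.07)]: print(uv,p2w(k,uv,z))
s=observe();print(s["tool_pos"],s["tool_rot"])
k=get_calibration("wrist");r=R.from_euler("xyz",s["tool_rot"]).as_matrix()
print(k["camera_matrix"]); print(r.T@(k["world_from_camera"][:3,3]-s["tool_pos"]),r.T@k["world_from_camera"][:3,:3])
print(delta([.48,-.22,.24]))
E
```

```text
(311, 271) [ 0.4777 -0.1971  0.067 ]
(327, 266) [ 0.4888 -0.2289  0.0735]
(410, 243) [ 0.5373 -0.3963  0.07  ]
(378, 252) [ 0.5183 -0.3319  0.07  ]
(243, 290) [ 0.4375 -0.0595  0.07  ]
(228, 272) [ 0.4733 -0.0282  0.07  ]
[0.152  0.5025 0.2267] [3.1415 0.     2.8478]
[[308.4706   0.     272.5942]
 [  0.     308.4706 214.9696]
 [  0.       0.       1.    ]]
[ 0.079  -0.0008 -0.1585] [[ 0.0003  0.9557  0.2943]
 [ 1.     -0.0002 -0.0005]
 [-0.0004  0.2943 -0.9557]]
[-523.1709 -596.5683  -13.3032]
```

{"fn": "step_arm", "kwargs": {
  "commands": [
    {"translation": [-32.6,-21.5,0],"roll": 0},
    {"translation": [-32.6,-21.5,0],"roll": 0},
    {"translation": [-32.6,-21.5,0],"roll": 0},
    {"translation": [-32.6,-21.5,0],"roll": 0},
    {"translation": [-32.6,-21.5,0],"roll": 0},
    {"translation": [-32.6,-21.5,0],"roll": 0},
    {"translation": [-32.6,-21.5,0],"roll": 0},
    {"translation": [-32.6,-21.5,0],"roll": 0},
    {"translation": [-32.6,-21.5,0],"roll": 0},
    {"translation": [-32.6,-21.5,0],"roll": 0}
  ],
  "fingers": 0
}}

```text
time: 1.83
tool_pos: [0.4027, 0.2007, 0.227]
tool_rot: [3.141, 0.001, 2.848]
contact_force: [0.6, 1.5, -0.6]
opening: 0.0295
grip_force: 0.0
```

{"fn": "step_arm", "kwargs": {
  "commands": [
    {"translation": [-19.3,-35.3,0],"roll": 0},
    {"translation": [-19.3,-35.3,0],"roll": 0},
    {"translation": [-19.3,-35.3,0],"roll": 0},
    {"translation": [-19.3,-35.3,0],"roll": 0},
    {"translation": [-19.3,-35.3,0],"roll": 0},
    {"translation": [-19.3,-35.3,0],"roll": 0},
    {"translation": [-19.3,-35.3,0],"roll": 0},
    {"translation": [-19.3,-35.3,0],"roll": 0},
    {"translation": [-19.3,-35.3,0],"roll": 0},
    {"translation": [-19.3,-35.3,0],"roll": 0},
    {"translation": [-19.3,-35.3,0],"roll": 0},
    {"translation": [0,0,9],"roll": 0.121},
    {"translation": [0,0,9],"roll": 0.121},
    {"translation": [0,0,9],"roll": 0.121},
    {"translation": [0,0,9],"roll": 0.121},
    {"translation": [0,0,9],"roll": 0.121},
    {"translation": [0,0,9],"roll": 0.121},
    {"translation": [0,0,0],"roll": 0}
  ]
}}

```text
time: 3.33
tool_pos: [0.4917, -0.2303, 0.171]
tool_rot: [-3.14, -0.003, 2.117]
contact_force: [-0.5, 0.4, -0.7]
opening: 0.0006
grip_force: 0.0
```

```bash
python3 - <<'E'
from h import *
np.set_printoptions(precision=4,suppress=True)
s=observe();print(s["time"],s["tool_pos"],s["tool_rot"],s["contact_force"],s["opening"])
k=get_calibration("wrist");im=read_camera("wrist");cv2.imwrite("pics/w1.png",im[:,:,::-1])
for n in ("spanner","knurl_top","handle_mid","locknut_centre","locknut_corner"):
    print(n,[(d["at"],w2p(k,d["at"]),round(d["confidence"],2)) for d in search_frame("wrist",n)[:2]])
print("tcp px",w2p(k,s["tool_pos"]))
E
```

```text
3.3333 [ 0.4917 -0.2303  0.171 ] [-3.1403 -0.0031  2.1173] [-0.4829  0.3575 -0.6656] 0.000603557354923635
spanner [([0.4955, -0.2242, 0.0708], array([280.0398, 210.7586]), 0.83)]
knurl_top [([0.4927, -0.2217, 0.0701], array([278.7994, 206.58  ]), 0.85), ([0.4705, -0.1938, 0.0718], array([273.7407, 166.1878]), 0.45)]
handle_mid [([0.4503, -0.2133, 0.0718], array([241.1034, 173.5323]), 0.73), ([0.4917, -0.2233, 0.0679], array([276.8318, 206.8449]), 0.62)]
locknut_centre [([0.4696, -0.1938, 0.0675], array([272.82  , 164.9232]), 0.74)]
locknut_corner [([0.4767, -0.1948, 0.0676], array([279.338 , 170.3059]), 0.77)]
tcp px [272.6218 265.4511]
```

View pics/w1.png

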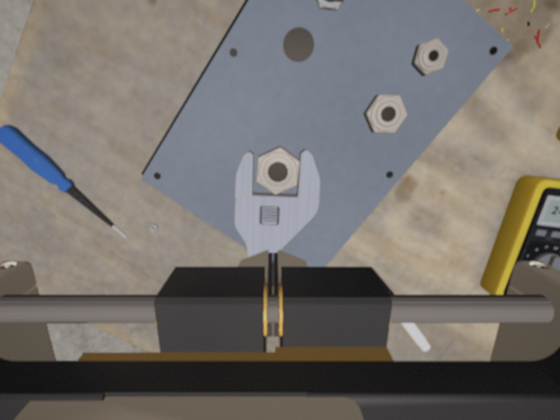

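The nut is at (277,171), the thumbwheel at (270,215), and the fingertip at about (272,262). The spanner lies almost along the tool x axis.

```bash
python3 - <<'E'
from h import *
im=cv2.imread("pics/w1.png")[140:270,210:340];cv2.imwrite("pics/w1c.png",cv2.resize(im,None,fx=4.6,fy=4.6,interpolation=cv2.INTER_CUBIC))
np.set_printoptions(precision=4,suppress=True)
k=get_calibration("wrist")
for uv,z in [((277,171),.067),((270,215),.0735)]:
    p=p2w(k,uv,z);print(p,delta(p))
E
```

```text
[ 0.4769 -0.1978  0.067 ] [ 36.7645   3.8333 106.3388]
[ 0.4915 -0.2329  0.0735] [-0.8553 -2.2198 99.8744]
```

View pics/w1c.png

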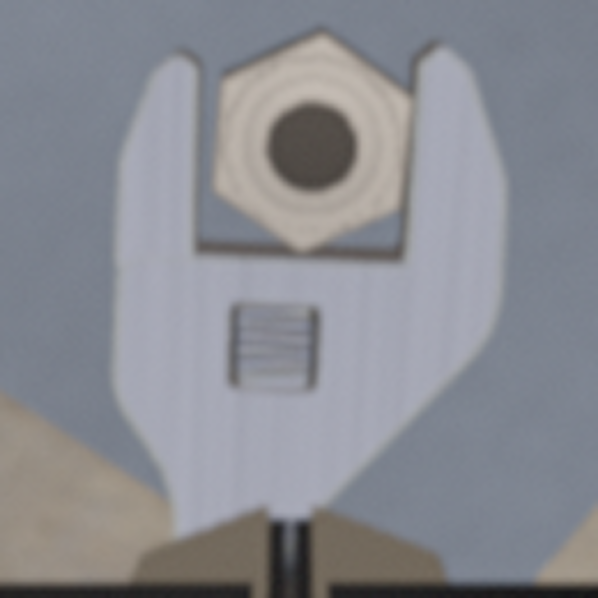

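{"fn": "step_arm", "kwargs": {
  "commands": [
    {"translation": [-2.5,-0.5,20],"roll": 0.04},
    {"translation": [-2,-0.5,25],"roll": 0},
    {"translation": [-2,-0.5,25],"roll": 0},
    {"translation": [-2,-0.5,15],"roll": 0},
    {"translation": [0,0,7],"roll": 0},
    {"translation": [0,0,2],"roll": 0},
    {"translation": [0,0,0.5],"roll": 0},
    {"translation": [0,0,0.5],"roll": 0},
    {"translation": [0,0,0],"roll": 0},
    {"translation": [0,0,0],"roll": 0}
  ],
  "grip_force": 20
}}

```text
time: 4.47
tool_pos: [0.4956, -0.2394, 0.0787]
tool_rot: [3.141, 0.002, 2.082]
contact_force: [0.4, 0.4, 0.7]
opening: 0.0001
grip_force: 0.0
```

{"fn": "step_arm", "kwargs": {
  "commands": [
    {"translation": [0,0,1],"roll": 0},
    {"translation": [0,0,1],"roll": 0},
    {"translation": [0,0,1],"roll": 0},
    {"translation": [0,0,0.5],"roll": 0},
    {"translation": [0,0,0.5],"roll": 0},
    {"translation": [0,0,0],"roll": 0},
    {"translation": [0,0,0],"roll": 0}
  ]
}}

```text
time: 5.05
tool_pos: [0.495, -0.2391, 0.0737]
tool_rot: [3.142, -0.0, 2.082]
contact_force: [-0.5, -0.3, 0.7]
opening: 0.0002
grip_force: 0.4
```

{"fn": "step_arm", "kwargs": {
  "commands": [
    {"translation": [0,0,0.5],"roll": 0},
    {"translation": [0,0,0.5],"roll": 0},
    {"translation": [0,0,0],"roll": 0}
  ]
}}

```text
time: 5.3
tool_pos: [0.4953, -0.2395, 0.0734]
tool_rot: [3.141, 0.001, 2.082]
contact_force: [-0.6, -0.8, 7.4]
opening: 0.0006
grip_force: 3.0
```

{"fn": "step_arm", "kwargs": {
  "commands": [
    {"translation": [1,0,0.2],"roll": 0},
    {"translation": [1.5,0,0],"roll": 0},
    {"translation": [1.5,0,0],"roll": 0},
    {"translation": [1.5,0,0],"roll": 0}
  ]
}}

```text
time: 5.63
tool_pos: [0.4937, -0.2359, 0.0736]
tool_rot: [3.14, 0.005, 2.082]
contact_force: [2.1, -5.0, 5.6]
opening: 0.0004
grip_force: 2.5
```

{"fn": "step_arm", "kwargs": {
  "commands": [
    {"translation": [1.5,0,0.3],"roll": 0},
    {"translation": [1.5,0,0],"roll": 0},
    {"translation": [1.5,0,0],"roll": 0},
    {"translation": [1.5,0,0],"roll": 0}
  ]
}}

```text
time: 5.97
tool_pos: [0.4908, -0.2306, 0.0735]
tool_rot: [3.14, 0.005, 2.082]
contact_force: [0.8, -4.9, 8.1]
opening: 0.0007
grip_force: 3.6
```

{"fn": "step_arm", "kwargs": {
  "commands": [
    {"translation": [1.5,0,0],"roll": 0},
    {"translation": [1.5,0,0],"roll": 0},
    {"translation": [1.5,0,0],"roll": 0}
  ]
}}

```text
time: 6.22
tool_pos: [0.4886, -0.2267, 0.0734]
tool_rot: [3.14, 0.005, 2.082]
contact_force: [0.7, -6.0, 7.7]
opening: 0.0004
grip_force: 3.6
```

```bash
python3 - <<'E'
from h import *
s=observe();k=get_calibration("wrist");im=read_camera("wrist");cv2.imwrite("pics/w2.png",cv2.resize(im[:,:,::-1][130:330,170:370],None,fx=3,fy=3,interpolation=cv2.INTER_CUBIC))
E
```

```text
(no output)
```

View pics/w2.png

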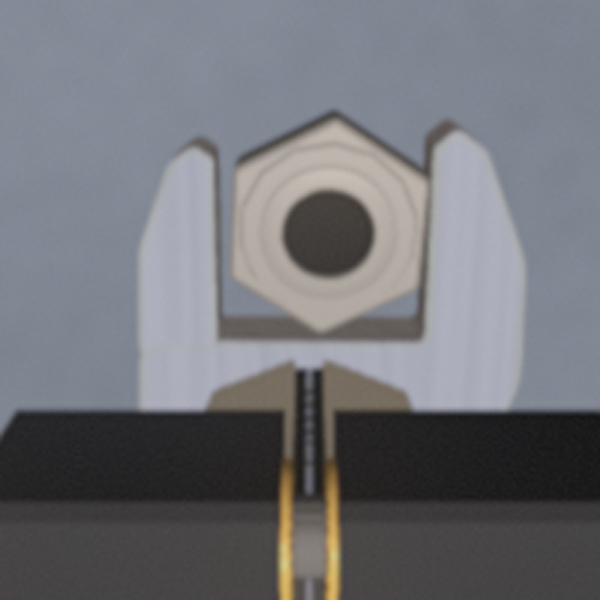

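The gap at the left jaw is now roughly 3 mm (16 px against 193 px for the nut), and the wheel is rolling. I'll keep stroking.

{"fn": "step_arm", "kwargs": {
  "commands": [
    {"translation": [1.5,0,0],"roll": 0},
    {"translation": [0,0,-4],"roll": 0},
    {"translation": [-8,0,0],"roll": 0},
    {"translation": [-9.5,0,0],"roll": 0},
    {"translation": [0,0,2],"roll": 0},
    {"translation": [0,0,0.8],"roll": 0},
    {"translation": [0,0,0.6],"roll": 0},
    {"translation": [0,0,0.6],"roll": 0},
    {"translation": [1,0,0],"roll": 0},
    {"translation": [1.5,0,0],"roll": 0},
    {"translation": [1.5,0,0],"roll": 0}
  ]
}}

```text
time: 7.18
tool_pos: [0.4945, -0.2376, 0.0735]
tool_rot: [3.14, 0.005, 2.082]
contact_force: [0.1, -4.7, 8.2]
opening: 0.0003
grip_force: 3.9
```

{"fn": "step_arm", "kwargs": {
  "commands": [
    {"translation": [1.5,0,0],"roll": 0},
    {"translation": [1.5,0,0],"roll": 0},
    {"translation": [1.5,0,0],"roll": 0},
    {"translation": [1.5,0,0],"roll": 0},
    {"translation": [1.5,0,0],"roll": 0},
    {"translation": [1.5,0,0],"roll": 0},
    {"translation": [1.5,0,0],"roll": 0}
  ]
}}

```text
time: 7.77
tool_pos: [0.4893, -0.2283, 0.0734]
tool_rot: [3.14, 0.005, 2.082]
contact_force: [1.1, -5.1, 6.9]
opening: 0.0006
grip_force: 3.7
```

{"fn": "step_arm", "kwargs": {
  "commands": [
    {"translation": [1.5,0,0.1],"roll": 0},
    {"translation": [1.5,0,0],"roll": 0},
    {"translation": [0,0,-4],"roll": 0},
    {"translation": [-8,0,0],"roll": 0},
    {"translation": [-9.5,0,0],"roll": 0},
    {"translation": [0,0,2],"roll": 0},
    {"translation": [0,0,0.8],"roll": 0},
    {"translation": [0,0,0.6],"roll": 0},
    {"translation": [0,0,0.6],"roll": 0},
    {"translation": [1,0,0],"roll": 0},
    {"translation": [1.5,0,0],"roll": 0},
    {"translation": [1.5,0,0],"roll": 0},
    {"translation": [1.5,0,0],"roll": 0},
    {"translation": [1.5,0,0],"roll": 0},
    {"translation": [1.5,0,0],"roll": 0}
  ]
}}

```text
time: 9.02
tool_pos: [0.4923, -0.2337, 0.0734]
tool_rot: [3.14, 0.005, 2.082]
contact_force: [0.4, -6.0, 9.0]
opening: 0.0006
grip_force: 4.1
```

{"fn": "step_arm", "kwargs": {
  "commands": [
    {"translation": [1.5,0,0],"roll": 0},
    {"translation": [1.5,0,0],"roll": 0},
    {"translation": [1.5,0,0],"roll": 0},
    {"translation": [1.5,0,0],"roll": 0},
    {"translation": [1.5,0,0],"roll": 0}
  ]
}}

```text
time: 9.43
tool_pos: [0.4887, -0.2271, 0.0734]
tool_rot: [3.14, 0.005, 2.082]
contact_force: [0.0, -5.3, 8.2]
opening: 0.0006
grip_force: 4.0
```

Same again for stroke 4.

{"fn": "step_arm", "kwargs": {
  "commands": [
    {"translation": [1.5,0,0],"roll": 0},
    {"translation": [0,0,-4],"roll": 0},
    {"translation": [-8,0,0],"roll": 0},
    {"translation": [-9,0,0],"roll": 0},
    {"translation": [0,0,2],"roll": 0},
    {"translation": [0,0,0.8],"roll": 0},
    {"translation": [0,0,0.6],"roll": 0},
    {"translation": [0,0,0.6],"roll": 0},
    {"translation": [1,0,0],"roll": 0},
    {"translation": [1.5,0,0],"roll": 0},
    {"translation": [1.5,0,0],"roll": 0},
    {"translation": [1.5,0,0],"roll": 0},
    {"translation": [1.5,0,0],"roll": 0}
  ]
}}

```text
time: 10.52
tool_pos: [0.4928, -0.2346, 0.0735]
tool_rot: [3.14, 0.005, 2.082]
contact_force: [-0.6, -4.6, 8.9]
opening: 0.0003
grip_force: 4.2
```

{"fn": "step_arm", "kwargs": {
  "commands": [
    {"translation": [1.5,0,0],"roll": 0},
    {"translation": [1.5,0,0],"roll": 0},
    {"translation": [1.5,0,0],"roll": 0},
    {"translation": [1.5,0,0],"roll": 0},
    {"translation": [1.5,0,0],"roll": 0},
    {"translation": [1.5,0,0],"roll": 0}
  ]
}}

```text
time: 11.02
tool_pos: [0.4885, -0.2267, 0.0734]
tool_rot: [3.14, 0.005, 2.082]
contact_force: [0.7, -5.5, 7.7]
opening: 0.0004
grip_force: 4.1
```

```bash
python3 - <<'E'
from h import *
s=observe();k=get_calibration("wrist");im=read_camera("wrist");cv2.imwrite("pics/w3.png",cv2.resize(im[:,:,::-1][130:330,170:370],None,fx=3,fy=3,interpolation=cv2.INTER_CUBIC))
E
```

```text
(no output)
```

View pics/w3.png

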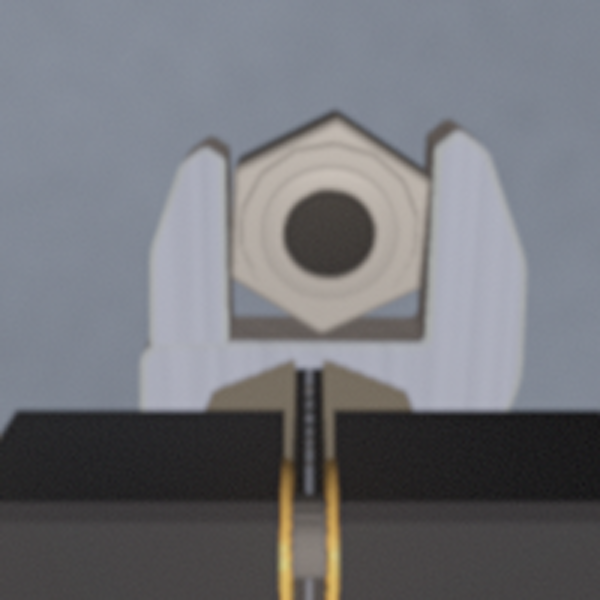

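The sliding jaw has moved about 2.2 mm and roughly 0.7–1 mm is left. I'll do the next stroke in shorter pieces and watch the rim force.

{"fn": "step_arm", "kwargs": {
  "commands": [
    {"translation": [1.5,0,0],"roll": 0},
    {"translation": [0,0,-4],"roll": 0},
    {"translation": [-8,0,0],"roll": 0},
    {"translation": [-9,0,0],"roll": 0},
    {"translation": [0,0,2],"roll": 0},
    {"translation": [0,0,0.8],"roll": 0},
    {"translation": [0,0,0.6],"roll": 0},
    {"translation": [0,0,0.6],"roll": 0},
    {"translation": [1,0,0],"roll": 0},
    {"translation": [1.5,0,0],"roll": 0},
    {"translation": [1.5,0,0],"roll": 0},
    {"translation": [1.5,0,0],"roll": 0}
  ]
}}

```text
time: 12.07
tool_pos: [0.4933, -0.2355, 0.0734]
tool_rot: [3.14, 0.005, 2.082]
contact_force: [-0.0, -5.4, 9.0]
opening: 0.0006
grip_force: 4.3
```

{"fn": "step_arm", "kwargs": {
  "commands": [
    {"translation": [1.5,0,0],"roll": 0},
    {"translation": [1.5,0,0],"roll": 0},
    {"translation": [1.5,0,0],"roll": 0}
  ]
}}

```text
time: 12.32
tool_pos: [0.4912, -0.2316, 0.0734]
tool_rot: [3.14, 0.005, 2.082]
contact_force: [0.8, -4.9, 7.9]
opening: 0.0007
grip_force: 4.1
```

{"fn": "step_arm", "kwargs": {
  "commands": [
    {"translation": [1.5,0,0],"roll": 0},
    {"translation": [1.5,0,0],"roll": 0},
    {"translation": [1.5,0,0],"roll": 0},
    {"translation": [1.5,0,0],"roll": 0}
  ]
}}

```text
time: 12.65
tool_pos: [0.4883, -0.2265, 0.0734]
tool_rot: [3.14, 0.006, 2.082]
contact_force: [1.5, -5.8, 7.7]
opening: 0.0005
grip_force: 3.9
```

{"fn": "step_arm", "kwargs": {
  "commands": [
    {"translation": [1.5,0,0],"roll": 0},
    {"translation": [0,0,-4],"roll": 0},
    {"translation": [-8,0,0],"roll": 0},
    {"translation": [-9,0,0],"roll": 0},
    {"translation": [0,0,2],"roll": 0},
    {"translation": [0,0,0.8],"roll": 0},
    {"translation": [0,0,0.6],"roll": 0},
    {"translation": [0,0,0.6],"roll": 0},
    {"translation": [1,0,0],"roll": 0},
    {"translation": [1.5,0,0],"roll": 0},
    {"translation": [1.5,0,0],"roll": 0},
    {"translation": [1.5,0,0],"roll": 0}
  ]
}}

```text
time: 13.65
tool_pos: [0.4932, -0.2354, 0.0735]
tool_rot: [3.14, 0.006, 2.082]
contact_force: [0.5, -6.2, 7.1]
opening: 0.0005
grip_force: 4.0
```

{"fn": "step_arm", "kwargs": {
  "commands": [
    {"translation": [1.5,0,0],"roll": 0},
    {"translation": [1.5,0,0],"roll": 0},
    {"translation": [1.5,0,0],"roll": 0}
  ]
}}

```text
time: 13.9
tool_pos: [0.4911, -0.2316, 0.0735]
tool_rot: [3.14, 0.006, 2.082]
contact_force: [1.0, -6.3, 7.8]
opening: 0.0001
grip_force: 3.8
```

{"fn": "step_arm", "kwargs": {
  "commands": [
    {"translation": [1.5,0,0],"roll": 0},
    {"translation": [1.5,0,0],"roll": 0},
    {"translation": [1.5,0,0],"roll": 0},
    {"translation": [1.5,0,0],"roll": 0}
  ]
}}

```text
time: 14.23
tool_pos: [0.4882, -0.2265, 0.0734]
tool_rot: [3.14, 0.007, 2.082]
contact_force: [-0.4, -7.1, 7.4]
opening: 0.0
grip_force: 3.5
```

The rim force is rising. One more stroke, pressed slightly harder.

{"fn": "step_arm", "kwargs": {
  "commands": [
    {"translation": [1,0,0],"roll": 0},
    {"translation": [0,0,-4],"roll": 0},
    {"translation": [-8,0,0],"roll": 0},
    {"translation": [-8.5,0,0],"roll": 0},
    {"translation": [0,0,2],"roll": 0},
    {"translation": [0,0,0.8],"roll": 0},
    {"translation": [0,0,0.7],"roll": 0},
    {"translation": [0,0,0.7],"roll": 0},
    {"translation": [1,0,0],"roll": 0},
    {"translation": [1.5,0,0],"roll": 0},
    {"translation": [1.5,0,0],"roll": 0},
    {"translation": [1.5,0,0],"roll": 0}
  ]
}}

```text
time: 15.23
tool_pos: [0.4933, -0.2354, 0.0735]
tool_rot: [3.14, 0.007, 2.082]
contact_force: [1.5, -8.0, 7.6]
opening: 0.0006
grip_force: 4.0
```

{"fn": "step_arm", "kwargs": {
  "commands": [
    {"translation": [1.5,0,0],"roll": 0},
    {"translation": [1.5,0,0],"roll": 0},
    {"translation": [1.5,0,0],"roll": 0}
  ]
}}

```text
time: 15.48
tool_pos: [0.4914, -0.2315, 0.0735]
tool_rot: [3.139, 0.008, 2.082]
contact_force: [3.3, -7.6, 7.2]
opening: 0.0007
grip_force: 3.6
```

```bash
python3 - <<'E'
from h import *
s=observe();k=get_calibration("wrist");im=read_camera("wrist");cv2.imwrite("pics/w4.png",cv2.resize(im[:,:,::-1][130:330,170:370],None,fx=3,fy=3,interpolation=cv2.INTER_CUBIC))
E
```

```text
(no output)
```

View pics/w4.png

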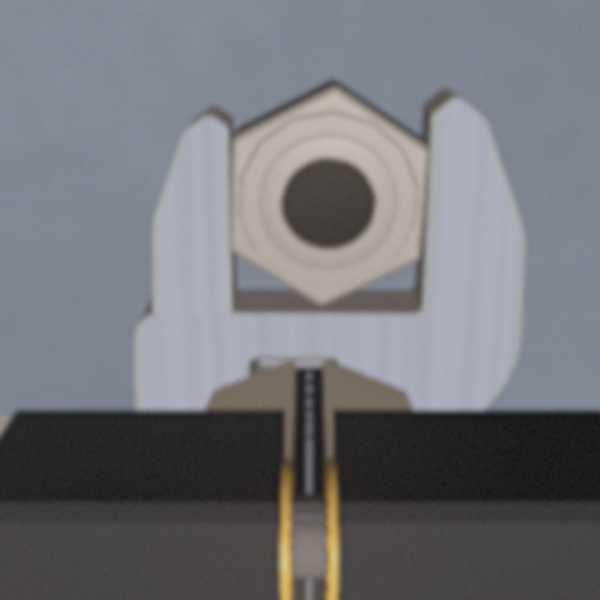

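The jaws look closed on both flats: the throat spans 233–421 px, the same as the nut. The rim force has jumped to about 8.3 N. I'll finish the stroke a little firmer.

{"fn": "step_arm", "kwargs": {
  "commands": [
    {"translation": [1.5,0,0.2],"roll": 0},
    {"translation": [1.5,0,0],"roll": 0},
    {"translation": [1.5,0,0],"roll": 0},
    {"translation": [1.5,0,0],"roll": 0}
  ]
}}

```text
time: 15.87
tool_pos: [0.489, -0.2263, 0.0734]
tool_rot: [3.138, 0.008, 2.082]
contact_force: [3.2, -6.8, 8.1]
opening: 0.0002
grip_force: 3.7
```

{"fn": "step_arm", "kwargs": {
  "commands": [
    {"translation": [0,0,-4],"roll": 0},
    {"translation": [-8,0,0],"roll": 0},
    {"translation": [-8,0,0],"roll": 0},
    {"translation": [0,0,2],"roll": 0},
    {"translation": [0,0,0.8],"roll": 0},
    {"translation": [0,0,0.7],"roll": 0},
    {"translation": [0,0,0.7],"roll": 0},
    {"translation": [0,0,0],"roll": 0},
    {"translation": [1,0,0],"roll": 0},
    {"translation": [1.5,0,0],"roll": 0},
    {"translation": [1.5,0,0],"roll": 0}
  ]
}}

```text
time: 16.78
tool_pos: [0.494, -0.2367, 0.0734]
tool_rot: [3.14, 0.007, 2.082]
contact_force: [1.3, -8.3, 11.1]
opening: 0.0004
grip_force: 5.4
```

{"fn": "step_arm", "kwargs": {
  "commands": [
    {"translation": [1.5,0,0],"roll": 0},
    {"translation": [1.5,0,0],"roll": 0},
    {"translation": [1.5,0,0],"roll": 0},
    {"translation": [1.5,0,0],"roll": 0}
  ]
}}

```text
time: 17.12
tool_pos: [0.4916, -0.2324, 0.0734]
tool_rot: [3.14, 0.009, 2.082]
contact_force: [0.9, -9.5, 9.0]
opening: 0.0001
grip_force: 4.5
```

It now slips at about 9.5 N, so the jaws are tight. Lifting and moving to the handle.

{"fn": "step_arm", "kwargs": {
  "commands": [
    {"translation": [0,0,-10],"roll": 0},
    {"translation": [0,0,-20],"roll": 0},
    {"translation": [-28.8,-8.3,-8],"roll": 0},
    {"translation": [-28.8,-8.3,0],"roll": 0},
    {"translation": [-28.8,-8.3,0],"roll": 0},
    {"translation": [-28.8,-8.3,0],"roll": 0},
    {"translation": [0,0,0],"roll": 0.125},
    {"translation": [0,0,0],"roll": 0.125},
    {"translation": [0,0,0],"roll": 0}
  ],
  "fingers": 0.58
}}

```text
time: 17.87
tool_pos: [0.516, -0.3454, 0.1085]
tool_rot: [-3.141, -0.002, 1.826]
contact_force: [-0.8, -0.2, -0.3]
opening: 0.0522
grip_force: 0.0
```

```bash
python3 - <<'E'
from h import *
np.set_printoptions(precision=4,suppress=True)
s=observe();print(s["tool_pos"],s["tool_rot"],s["opening"])
k=get_calibration("wrist");im=read_camera("wrist");cv2.imwrite("pics/w5.png",im[:,:,::-1])
for n in ("handle_mid","locknut_centre"):
    print(n,[(d["at"],w2p(k,d["at"]),round(d["confidence"],2)) for d in search_frame("wrist",n)[:2]])
hd=np.array([.519,-.349,.07]);print("guess px",w2p(k,hd),delta(hd))
for uv in ((240,300),(300,300)): print(delta(p2w(k,uv,.07)))
E
```

```text
[ 0.516  -0.3454  0.1085] [-3.1405 -0.0024  1.8263] 0.05222534528232471
handle_mid [([0.5034, -0.2475, 0.069], array([293.2227,  86.5499]), 0.62)]
locknut_centre [([0.4755, -0.2128, 0.0691], array([261.9627,   7.9066]), 0.63)]
guess px [275.0532 246.1507] [-4.7196  1.4588 39.1486]
[-46.8543 -24.4028  39.1147]
[-47.2408  19.3528  39.0922]
```

View pics/w5.png

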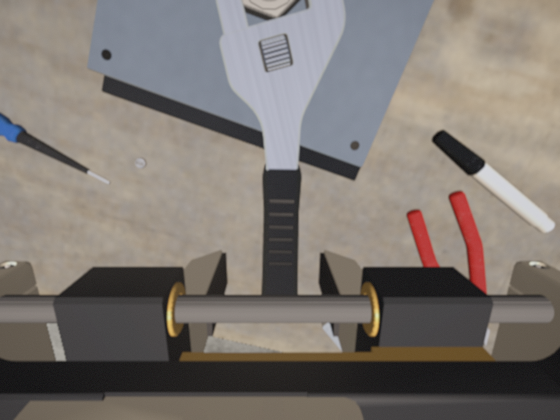

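The handle lies vertical at column 281 between the open fingers, offset about +5 mm in tool y. I'll centre over it and descend.

{"fn": "step_arm", "kwargs": {
  "commands": [
    {"translation": [-2,4,10],"roll": 0},
    {"translation": [-2,0,16],"roll": 0},
    {"translation": [0,0,16],"roll": 0},
    {"translation": [0,0,10],"roll": 0},
    {"translation": [0,0,4],"roll": 0},
    {"translation": [0,0,0],"roll": 0},
    {"translation": [0,0,0],"roll": 0}
  ]
}}

```text
time: 18.6
tool_pos: [0.5217, -0.3483, 0.0537]
tool_rot: [3.141, 0.0, 1.833]
contact_force: [0.5, 0.5, 0.4]
opening: 0.0531
grip_force: 0.0
```

{"fn": "step_arm", "kwargs": {
  "commands": [
    {"translation": [0,-2,0],"roll": 0},
    {"translation": [0,-2,0],"roll": 0},
    {"translation": [0,-2,0],"roll": 0},
    {"translation": [0,-2,0],"roll": 0},
    {"translation": [0,-1,0],"roll": 0},
    {"translation": [0,-1,0],"roll": 0},
    {"translation": [0,-1,0],"roll": 0},
    {"translation": [0,-1,0],"roll": 0},
    {"translation": [0,-1,0],"roll": 0}
  ]
}}

```text
time: 19.35
tool_pos: [0.5089, -0.3516, 0.0535]
tool_rot: [3.142, -0.0, 1.832]
contact_force: [-0.2, -0.4, -0.2]
opening: 0.0532
grip_force: 0.0
```

{"fn": "step_arm", "kwargs": {
  "commands": [
    {"translation": [0,-1.5,0],"roll": 0},
    {"translation": [0,-1.5,0],"roll": 0},
    {"translation": [0,-2,0],"roll": 0.013},
    {"translation": [0,-2,0],"roll": 0.013},
    {"translation": [0,-2,0],"roll": 0.013}
  ]
}}

```text
time: 19.77
tool_pos: [0.5002, -0.3536, 0.0535]
tool_rot: [3.141, -0.0, 1.791]
contact_force: [1.8, 1.4, -0.6]
opening: 0.0533
grip_force: 1.4
```

{"fn": "step_arm", "kwargs": {
  "commands": [
    {"translation": [0,-2,0],"roll": 0.013},
    {"translation": [0,-2,0],"roll": 0.013},
    {"translation": [0,-2,0],"roll": 0.013},
    {"translation": [0,-2,0],"roll": 0.013}
  ]
}}

```text
time: 20.1
tool_pos: [0.4921, -0.3553, 0.0535]
tool_rot: [-3.142, -0.0, 1.74]
contact_force: [2.4, 2.7, -1.0]
opening: 0.0534
grip_force: 1.4
```

{"fn": "step_arm", "kwargs": {
  "commands": [
    {"translation": [0,-3,0],"roll": 0.0195},
    {"translation": [0,-3,0],"roll": 0.0195},
    {"translation": [0,-3,0],"roll": 0.0195},
    {"translation": [0,-3,0],"roll": 0.0195},
    {"translation": [0,-3,0],"roll": 0.0195},
    {"translation": [0,-3,0],"roll": 0.0195},
    {"translation": [0,-3,0],"roll": 0.0195},
    {"translation": [0,-3,0],"roll": 0.0195},
    {"translation": [0,-3,0],"roll": 0.0195},
    {"translation": [0,-3,0],"roll": 0.0195}
  ]
}}

```text
time: 20.93
tool_pos: [0.4622, -0.358, 0.0535]
tool_rot: [3.141, 0.0, 1.544]
contact_force: [2.3, 2.2, -0.3]
opening: 0.0533
grip_force: 1.4
```

{"fn": "step_arm", "kwargs": {
  "commands": [
    {"translation": [0,-3,0],"roll": 0.0195},
    {"translation": [0,-3,0],"roll": 0.0195},
    {"translation": [0,-3,0],"roll": 0.0195},
    {"translation": [0,-3,0],"roll": 0.0195},
    {"translation": [0,-2,0],"roll": 0.013},
    {"translation": [0,-2,0],"roll": 0.013},
    {"translation": [0,-2,0],"roll": 0.013}
  ]
}}

```text
time: 21.52
tool_pos: [0.4444, -0.3566, 0.0535]
tool_rot: [3.141, 0.0, 1.428]
contact_force: [1.6, 1.5, -0.2]
opening: 0.0534
grip_force: 1.4
```

{"fn": "step_arm", "kwargs": {
  "commands": [
    {"translation": [0,-2,0],"roll": 0.013},
    {"translation": [0,-2,0],"roll": 0.013},
    {"translation": [0,-2,0],"roll": 0.013},
    {"translation": [0,-1.5,0],"roll": 0.01},
    {"translation": [0,-1.5,0],"roll": 0.01},
    {"translation": [0,-1.5,0],"roll": 0.01}
  ]
}}

```text
time: 22.02
tool_pos: [0.4341, -0.3548, 0.0535]
tool_rot: [3.141, -0.0, 1.359]
contact_force: [2.9, 1.8, 0.2]
opening: 0.0535
grip_force: 1.4
```

{"fn": "step_arm", "kwargs": {
  "commands": [
    {"translation": [0,-1,0],"roll": 0.0065},
    {"translation": [0,-1,0],"roll": 0.0065},
    {"translation": [0,-1,0],"roll": 0.0065},
    {"translation": [0,-1,0],"roll": 0.0065},
    {"translation": [0,-1,0],"roll": 0.0065}
  ]
}}

```text
time: 22.43
tool_pos: [0.4293, -0.3537, 0.0535]
tool_rot: [3.141, -0.0, 1.327]
contact_force: [3.7, 0.4, 0.7]
opening: 0.053
grip_force: 1.4
```

{"fn": "step_arm", "kwargs": {
  "commands": [
    {"translation": [0,-1,0],"roll": 0.0065},
    {"translation": [0,-1,0],"roll": 0.0065},
    {"translation": [0,-1,0],"roll": 0.0065}
  ]
}}

```text
time: 22.68
tool_pos: [0.4264, -0.3529, 0.0535]
tool_rot: [3.142, -0.0, 1.307]
contact_force: [3.6, 1.9, 0.3]
opening: 0.0533
grip_force: 1.4
```

{"fn": "step_arm", "kwargs": {
  "commands": [
    {"translation": [0,-1,0],"roll": 0.0065},
    {"translation": [0,-1,0],"roll": 0.0065},
    {"translation": [0,-1,0],"roll": 0.0065}
  ]
}}

```text
time: 22.93
tool_pos: [0.4235, -0.3521, 0.0535]
tool_rot: [3.141, -0.0, 1.288]
contact_force: [4.2, 1.3, 0.3]
opening: 0.0533
grip_force: 1.4
```

{"fn": "step_arm", "kwargs": {
  "commands": [
    {"translation": [0,-1,0],"roll": 0.0065},
    {"translation": [0,-1,0],"roll": 0.0065},
    {"translation": [0,-1,0],"roll": 0.0065}
  ]
}}

```text
time: 23.18
tool_pos: [0.4209, -0.3512, 0.0535]
tool_rot: [3.141, -0.0, 1.268]
contact_force: [6.1, 2.9, -1.2]
opening: 0.0531
grip_force: 2.4
```

{"fn": "step_arm", "kwargs": {
  "commands": [
    {"translation": [0,-1,0],"roll": 0.0065},
    {"translation": [0,-1,0],"roll": 0.0065}
  ]
}}

```text
time: 23.35
tool_pos: [0.4195, -0.3506, 0.0535]
tool_rot: [3.14, -0.0, 1.255]
contact_force: [8.8, 3.1, -2.2]
opening: 0.0534
grip_force: 3.5
```

{"fn": "step_arm", "kwargs": {
  "commands": [
    {"translation": [0,-0.3,0],"roll": 0},
    {"translation": [0,0,0],"roll": 0},
    {"translation": [0,0,0],"roll": 0},
    {"translation": [0,0,0],"roll": 0}
  ]
}}

```text
time: 23.68
tool_pos: [0.4195, -0.3506, 0.0536]
tool_rot: [3.14, -0.0, 1.256]
contact_force: [7.5, 1.6, -1.2]
opening: 0.0534
grip_force: 3.4
```

{"fn": "step_arm", "kwargs": {
  "commands": [
    {"translation": [0,-0.5,0],"roll": 0},
    {"translation": [0,0,0],"roll": 0},
    {"translation": [0,0,0],"roll": 0}
  ]
}}

```text
time: 23.93
tool_pos: [0.4192, -0.3505, 0.0536]
tool_rot: [3.139, -0.0, 1.256]
contact_force: [9.3, 1.7, -1.3]
opening: 0.053
grip_force: 3.7
```

It is firm at about 8.3 N with almost no motion. Backing off and lifting clear.

{"fn": "step_arm", "kwargs": {
  "commands": [
    {"translation": [0,2,0],"roll": 0},
    {"translation": [0,5,0],"roll": 0},
    {"translation": [0,6,0],"roll": 0},
    {"translation": [0,0,0],"roll": 0},
    {"translation": [0,0,-15],"roll": 0},
    {"translation": [0,0,-25],"roll": 0},
    {"translation": [0,0,-35],"roll": 0},
    {"translation": [0,0,-35],"roll": 0},
    {"translation": [0,0,-20],"roll": 0},
    {"translation": [0,0,0],"roll": 0}
  ]
}}

```text
time: 24.77
tool_pos: [0.4317, -0.3564, 0.1885]
tool_rot: [3.134, 0.005, 1.256]
contact_force: [0.7, -0.7, 0.4]
opening: 0.0531
grip_force: 0.0
```

```bash
python3 - <<'E'
from h import *
s=observe();print(s["tool_pos"],s["contact_force"])
im=read_camera("wrist");w=im[:260,130:430,::-1]
t=read_camera("top")[190:340,190:440,::-1]
a=cv2.resize(w,(400,347),interpolation=cv2.INTER_CUBIC);b=cv2.resize(t,(400,240),interpolation=cv2.INTER_CUBIC)
cv2.imwrite("pics/f.png",np.vstack([a,b]))
E
```

```text
[ 0.43166964 -0.35642645  0.18854225] [ 0.7187795  -0.70247991  0.39557394]
```

View pics/f.png

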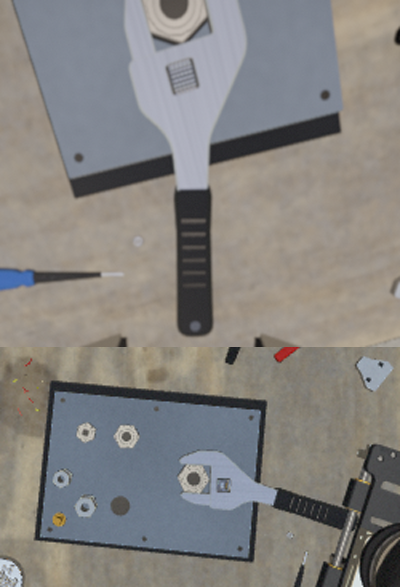

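The spanner is snug round the nut, the handle has swung about 0.56 rad, the glands stand where they were, and the gripper is clear above the handle.

```bash
python3 -c "
from cell import *
print(hand_in())"
```

```text
the job is handed in; nothing more can be done
None
```

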